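# Clamp the board and hover the near-field probe over its chip

### The job

First swing the red-handled clamp arm of the test nest over, so that its rubber pad rests on the green circuit board. Then pick up the blue probe (not the yellow one), carry it over the three-coloured filter unit without touching the unit, and hold it upright about 6 mm above the silver chip on the board: centred, its orange oblong foot lined up with the chip, never touching the board or anything on it. Finish while still holding the probe there motionless, with the clamp still down on the board, and leave the other things on the bench where they are.

Things in the scene. Friction and masses are not known exactly. Their poses are not given: they have to be found in the camera images.
- nest: Test nest, fixed to the table: aluminium base 200 x 124 x 18 mm with a black rim (top 26 mm above the table) round the board. Origin on the table under the centre of the board. Its x axis runs along the board's length towards the clamp, z up. The base reaches from x = -90 to +110 mm, y = +-62 mm. It may stand turned by up to 0.35 rad.
- board: Green circuit board 140 x 100 x 4 mm lying loose (1.5 mm play) in the nest, underside 18 mm above the table; origin at the centre of its underside, axes as the nest's. It carries the silver chip, three blue capacitors (13 mm diameter, tops 19 mm above the underside, near the long edges, 37 mm from the chip's line) and low connectors at the other end. About 0.15 kg.
- chip_top (a point): Centre of the top face of the silver chip: oblong, 36 mm along its x axis, 22 mm along y, top 9 mm above the board's underside (27 mm above the table). Lies 40 mm from the board's centre, on the end away from the clamp. x axis along the chip's long side, z up.
- clamp (a joint): Toggle clamp arm, hinged about the nest's y axis. 0 rad = down, level along the nest's -x, pad on the board; grows as it rises; 2.0 = open, leaning back on its stop beyond vertical. Starts open. Heavy arm, easy hinge, about 2 N on the red bar moves it: past about 1.3 rad on the way down it falls by its weight in half a second and rests on the board; short of that it falls back open.
- clamp_pivot (a point): Point on the hinge axis of the clamp arm, in the middle, 42 mm above the table, 85 mm from the nest's origin along its x. Axes as the nest's. Two steel cheeks stand beside it, up to 56 mm above the table.
- clamp_bar (a point): Centre of the clamp's red cross bar: 16 mm diameter, 46 mm long along the nest's y, moving on a circle of radius 78 mm about the hinge. Open: 100 mm above the table, 49 mm beyond the pivot in the nest's +x; pushing it to the nest's -x closes the clamp. Highest: 120 mm above the table. Closed: top 70 mm above the table, 50 mm from the chip's centre.
- blue_probe_center (a point): Blue probe, standing upright and loose on the table, 110 mm tall, 0.10 to 0.20 kg: square blue body 24 x 24 mm from 8 to 106 mm above its underside, on a orange oblong foot 40 (x) x 26 (y) x 8 mm. This point is in the middle, 55 mm above the underside; z runs up the body, x along the foot's long side.
- blue_probe_foot (a point): Centre of the underside of the blue probe's orange foot; axes as the probe's (x along the foot's 40 mm side, z up the body).
- yellow_probe_center (a point): Yellow probe, same body and height but with a round orange foot of 40 mm diameter; leave it alone. Point 55 mm above its underside, on its axis. It and the blue probe may change places.
- unit: Filter unit, fixed, standing between the probes and the nest: grey box in a black tray with blue, red and orange panels and grey knobs, 320 (x) x 90 (y) mm, 58 mm tall, 76 mm to the knob tops. Origin at the centre of its underside on the table; x along its length.
- pen_center (a point): Silver pen with a red grip, 130 mm long, lying on the notebook; bystander. Point at its middle.
- screwdriver_grip (a point): Screwdriver lying on the table to the left; bystander. Point on its handle.
- adapter_center (a point): Small metal adapter block 24 x 24 x 40 mm standing on the table; bystander. Point at its middle.
Things that resemble listed ones, but are neither listed nor needed, are in the scene too. What is shaped like the nest but pink is not meant.

How it is judged:
By the outcome, as a careful person would: the job done as asked, in the order asked, and still so for the second after the job is handed in, while the arm keeps its last pose, push and grip.
It also fails if it takes over 61 s, if anything falls off the work surface, if the arm or the gripper's body presses on something with over 40 N, if the wrist force passes 120 N, or if a joint passes its speed limit or range.

### The arm

A 7-joint arm with a two-finger parallel gripper is mounted at the origin on the work surface. World frame = base frame: x ahead of the robot, y to its left, z up, the work surface at z = 0. Lengths are in m, angles in degrees, forces in N, time in s.
With the tool pointing down it reaches from about 0.4 to 0.925 m from the base axis. Payload 4.1 kg.
Tool frame: the origin (TCP) lies between the finger pads; the fingertips stand 11 mm ahead of it and the grasp point (between the pads) lies 8 mm behind it (nose_length is the distance from the TCP to the fingertips, in m); z points along the fingers, y is the direction in which the jaws open and shut (so a half turn about z gives the same grasp; the last joint's range is limited). The gripper opens to 85 mm and grips with 20 to 120 N. Pads are 22 mm wide; open, the fingers measure 114 mm over their backs; the gripper's body (76 mm by 85 mm) begins 54 mm behind the grasp point. The pads swing forward as they close: fully open they stand 13 mm farther back than shut.
Start: joints at [-69.328, 22.827, 2.584, 88.041, -1.071, 69.15, -2.905], TCP at [0.288, 0.583, 0.242] pointing down, gripper open.
Joint ranges: [-161.44, 161.44], [-28.35, 127.94], [-78.24, 83.42], [0, 140.83], [-78.03, 258.03], [13.02, 114.36], [-168.23, 168.23]. Speed limits (degrees/s): [147.25, 147.25, 180, 180, 180, 180, 180].

### API

Orientations are given as a 3x3 rotation matrix whose columns are the frame's x, y, z axes.
In Python, from plant import * gives the robot as it stands.
- The arm moves only by the tool apply_moves, never from a script. Its argument "increments" is a list of rows, each a list of 3 entries, a list of its own where there are three numbers: the shift along the tool's x, y, z scaled (see below), then the turn about the tool's z scaled (see below), then the closure, from 0 (fully open) to 1 (shut). In form: [[[dx, dy, dz], twist, fingers], ...]. A call has 1 to 20 rows; each row is the pose to reach, as a shift and turn from the pose measured when the call began, along the tool's axes at that moment; what a row does not reach only later rows make up. The controller multiplies each number of a shift by 150 mm and each number of a turn by 45 degrees. A row lasts 1/12 s, in which the tool goes at most 41.7 mm and 7.16 degrees, less where a joint would pass 70% of its speed; a pose out of reach is approached as far as the arm can. A call with a number of a shift or a turn outside -1 to 1 is refused whole. A call with a gripper value outside its range is refused whole. The fingers move at their own pace and stop on an object; the grip force is fixed at half the most. Time passes only in rows, so rows that repeat a pose let the fingers close. It gives the time, the measured TCP pose, the force and the opening at its end, in the units of the state.
- state(): the state, without advancing time (a new reading comes with each control period).
- read_camera(name): name is "side" or "top"; returns a dict with "image" (400x640x3 uint8, red, green, blue), "range_z" (400x640 float32, m along the optical axis (not along the pixel's ray), 0 where there is no reading), "vertical_fov" (degrees; the focal length in pixels is half the picture's height over the tangent of half this angle, whatever the lens; pixels are square), "cx", "cy" (the principal point, pixels), "k1" (the pictures are not rectified: a ray, as slopes to the right and down, at radius r is drawn at 1 + k1 r^2 times it, then the intrinsics apply), "rvec" (rotation vector, rad) and "tvec" (3), from world to camera coordinates, as OpenCV has them. Camera axes: x right, y down, z forward; pixel columns grow to the right and rows downward; lengths in m; the calibration is good to about 2 mm. A picture is of the moment at which its call begins.
- close_job(): hands the job in, once; it reports no verdict.
The state is a dict: "t": time; "joints": joint angles; "joint_vel": joint speeds; "joint_torque": joint torques, N m; "ee_pos": TCP position; "ee_rot": TCP orientation; "contact_force": force on the tool from outside, world axes, zero at the start; "torque": the same for the moment, N m; "width": opening from 0.0 (shut) to 1.0 (fully open).
Only numpy, scipy, OpenCV 4.12 (cv2) and the standard library are available. Lean on these libraries where they do the work, as an engineer would, in place of code of your own. Each camera call takes 0.05 s, during which the arm holds its last target. There are 200 camera calls.

## Working session

There is one attempt and no reset: what is moved stays moved. The work goes in short steps, Python scripts to look and compute and a tool call to move; the robot and the scene stay as the last step left them, time stands still between calls to the robot, and variables do not carry over. Pictures are saved under pics/ and viewed, about 8 in all and at most 12, crops included, and the job is handed in when it is done.

Besides the shell and the picture viewer there is one more tool, called after ">>>" by a JSON object that holds its "op" and its "data", one argument or row to a line. apply_moves: Moves the arm, as the interface text tells. Shifts and turns lie within -1 to 1; 1 stands for 150 mm of shift or 45 degrees of turn. Its arguments: {"type":"object","properties":{"increments":{"type":"array"}},"required":["increments"]}

```bash
mkdir -p pics; ls
cat > h.py <<'E'
from plant import *
import numpy as np, cv2
def snap(n):
    c=read_camera(n); np.savez('%s.npz'%n,**{k:np.array(v) for k,v in c.items()}); return c
def load(n): return dict(np.load('%s.npz'%n))
def ray(c,u,v):
    f=200/np.tan(np.radians(float(c['vertical_fov']))/2)
    x=np.array([(u-float(c['cx']))/f,(v-float(c['cy']))/f]); d=x.copy()
    for _ in range(30): d=x/(1+float(c['k1'])*(d@d))
    R=cv2.Rodrigues(np.array(c['rvec'],float).reshape(3))[0]
    t=np.array(c['tvec'],float).reshape(3)
    return -R.T@t, R.T@np.array([d[0],d[1],1.])
def atz(c,u,v,z):
    o,r=ray(c,u,v); return o+r*(z-o[2])/r[2]
def dep(c,u,v):
    o,r=ray(c,u,v); return o+r*float(c['range_z'][int(round(v)),int(round(u))])
def tri(c1,p1,c2,p2):
    o1,r1=ray(c1,*p1);o2,r2=ray(c2,*p2)
    s=np.linalg.lstsq(np.c_[r1,-r2],o2-o1,rcond=None)[0]
    a=o1+s[0]*r1;b=o2+s[1]*r2
    return (a+b)/2,np.linalg.norm(a-b)
E
python3 - <<'E'
from h import *
s=state();print(s)
for n in('top','side'):
    c=snap(n);print(n,{k:c[k] for k in c if k not in('image','range_z')});cv2.imwrite(f'pics/{n}1.png',c['image'][:,:,::-1])
E
```

```text
pics
{'t': 0.0, 'joints': array([-69.32758316,  22.8711458 ,   2.58037401,  88.11573274,
        -1.0723611 ,  69.14963345,  -2.90461655]), 'joint_vel': array([-0.064122  , -0.07231555, -0.04770249, -0.06954692, -0.15536936,
        0.05911822, -0.06037179]), 'joint_torque': array([-3.45046747e-04, -4.75126648e+01,  1.36469789e+00, -2.54221094e+01,
        1.16239220e-02,  9.44353407e-03, -1.33094406e-05]), 'ee_pos': array([0.28815049, 0.58194292, 0.24126011]), 'ee_rot': array([[-8.96188761e-01,  4.43672320e-01, -7.60197700e-04],
       [ 4.43672955e-01,  8.96186946e-01, -1.80752490e-03],
       [-1.20669510e-04, -1.95716266e-03, -9.99998077e-01]]), 'contact_force': array([-0.79561092, -0.0141647 , -0.23755122]), 'torque': array([-0.05284496,  0.04690796, -0.01022541]), 'width': 0.9972581531091107}
top {'vertical_fov': 47.82240577943689, 'cx': 322.6213529890431, 'cy': 200.00472612201736, 'k1': -0.04684484042741967, 'rvec': array([ 2.19068502, -2.19688504,  0.07562609]), 'tvec': array([0.04320425, 0.49303539, 1.49703429])}
side {'vertical_fov': 51.346113568718515, 'cx': 315.91391876821535, 'cy': 189.0721524812836, 'k1': 0.03711965699009499, 'rvec': array([ 2.29371633, -0.72936403,  0.2739909 ]), 'tvec': array([-0.37117424,  0.26585272,  1.00473022])}
```

View pics/top1.png

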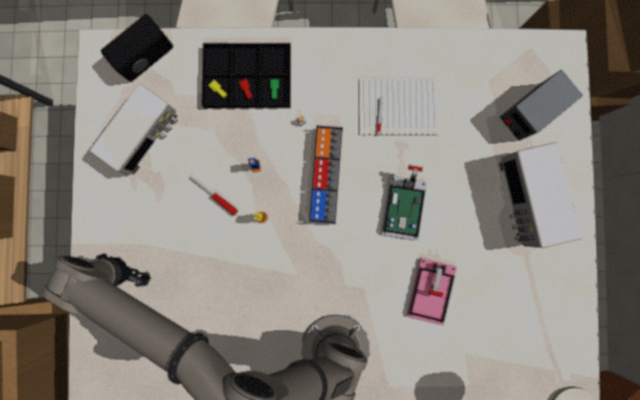

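View pics/side1.png

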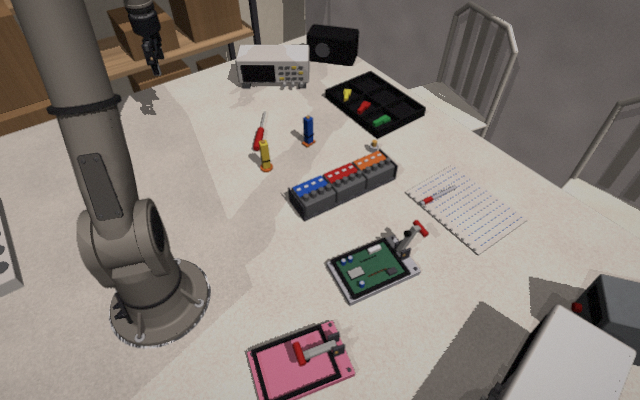

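The top view shows the blue probe near (254,164), the yellow probe near (260,216), the unit near (321,174), the green nest near (404,205) and the open red bar near (415,169). The side view shows the blue probe near (308,130), the nest near (373,268) and the bar near (421,229). Next I'll enlarge these areas.

Run:
```python
from h import *
T=load('top');S=load('side')
def crop(c,x0,x1,y0,y1,k,step=10):
    im=cv2.resize(c['image'][y0:y1,x0:x1,::-1],None,fx=k,fy=k,interpolation=cv2.INTER_CUBIC).copy()
    for x in range(x0-x0%step+step,x1,step): cv2.line(im,(int((x-x0+.5)*k),0),(int((x-x0+.5)*k),6),(0,0,255),1);cv2.putText(im,str(x),(int((x-x0)*k)-8,16),0,.33,(0,0,255))
    for y in range(y0-y0%step+step,y1,step): cv2.line(im,(0,int((y-y0+.5)*k)),(6,int((y-y0+.5)*k)),(0,0,255),1);cv2.putText(im,str(y),(8,int((y-y0+.5)*k)+3),0,.33,(0,0,255))
    return im
cv=np.zeros((600,800,3),np.uint8)
def put(im,x,y): cv[y:y+im.shape[0],x:x+im.shape[1]]=im
put(crop(T,376,432,158,243,7),0,0)
put(crop(S,320,434,215,305,3.5),395,0)
put(crop(T,240,275,150,188,7),395,320)
put(crop(S,295,322,108,152,6),645,320)
cv2.imwrite('pics/c1.png',cv)
for n,c in(('top',T),('side',S)):
    hsv=cv2.cvtColor(c['image'],cv2.COLOR_RGB2HSV)
    def seg(lo,hi,box):
        m=cv2.inRange(hsv,np.array(lo),np.array(hi)); k=np.zeros_like(m);x0,x1,y0,y1=box;k[y0:y1,x0:x1]=m[y0:y1,x0:x1];return k
    nb=(376,432,158,243) if n=='top' else (320,434,215,305)
    pb=(240,275,150,185) if n=='top' else (295,322,108,152)
    for nm,m,z in(('board',seg((35,60,30),(90,255,255),nb),.022),('bar',seg((170,120,60),(180,255,255),nb)|seg((0,120,60),(6,255,255),nb),.1),('foot',seg((7,120,60),(22,255,255),pb),.008),('body',seg((100,120,30),(130,255,255),pb),.106)):
        v,u=np.nonzero(m)
        if len(u)<4: print(n,nm,'none');continue
        P=np.array([atz(c,a,b,z)[:2] for a,b in zip(u,v)])
        D=np.array([dep(c,a,b) for a,b in zip(u,v)])
        r=cv2.minAreaRect((P*1000).astype(np.float32))
        print(n,nm,len(u),'pix',u.mean().round(2),v.mean().round(2),'rect',np.round(r[0],1),np.round(r[1],1),round(r[2],1),'mean@z',P.mean(0).round(4),'depth med',np.median(D,0).round(4),'zr',np.percentile(D[:,2],[5,95]).round(3))
```

```text
Traceback (most recent call last):
ValueError: could not broadcast input array from shape (264,162,3) into shape (264,155,3)
```

```bash
cat >> h.py <<'E'
def crop(c,x0,x1,y0,y1,k,step=10):
    im=cv2.resize(c['image'][y0:y1,x0:x1,::-1],None,fx=k,fy=k,interpolation=cv2.INTER_CUBIC).copy()
    for x in range(x0-x0%step+step,x1,step): cv2.line(im,(int((x-x0+.5)*k),0),(int((x-x0+.5)*k),6),(0,0,255),1);cv2.putText(im,str(x),(int((x-x0)*k)-8,16),0,.33,(0,0,255))
    for y in range(y0-y0%step+step,y1,step): cv2.line(im,(0,int((y-y0+.5)*k)),(6,int((y-y0+.5)*k)),(0,0,255),1);cv2.putText(im,str(y),(8,int((y-y0+.5)*k)+3),0,.33,(0,0,255))
    return im
def sheet(items,path):
    cv=np.zeros((600,800,3),np.uint8)
    for im,x,y in items:
        im=im[:600-y,:800-x]; cv[y:y+im.shape[0],x:x+im.shape[1]]=im
    cv2.imwrite(path,cv)
def segs(c,lo,hi,box):
    hsv=cv2.cvtColor(c['image'],cv2.COLOR_RGB2HSV)
    m=cv2.inRange(hsv,np.array(lo),np.array(hi)); k=np.zeros_like(m);x0,x1,y0,y1=box;k[y0:y1,x0:x1]=m[y0:y1,x0:x1];return k
def report(c,nm,m,z):
    v,u=np.nonzero(m)
    if len(u)<4: print(nm,'none');return
    P=np.array([atz(c,a,b,z)[:2] for a,b in zip(u,v)]);D=np.array([dep(c,a,b) for a,b in zip(u,v)])
    r=cv2.minAreaRect((P*1000).astype(np.float32))
    print(nm,len(u),'pix',u.mean().round(2),v.mean().round(2),'rect',np.round(r[0],1),np.round(r[1],1),round(r[2],1),'mean@z',P.mean(0).round(4),'depth med',np.median(D,0).round(4),'zr',np.percentile(D[:,2],[5,95]).round(3))
E
python3 - <<'E'
from h import *
T=load('top');S=load('side')
sheet([(crop(T,376,432,158,243,7),0,0),(crop(S,320,434,215,305,3.5),395,0),(crop(T,240,275,150,188,7),395,320),(crop(S,297,321,108,152,6),645,320)],'pics/c1.png')
for n,c in(('top',T),('side',S)):
    nb=(376,432,158,243) if n=='top' else (320,434,215,305)
    pb=(240,275,150,185) if n=='top' else (295,322,108,152)
    for nm,m,z in(('board',segs(c,(35,60,30),(90,255,255),nb),.022),('bar',segs(c,(170,120,60),(180,255,255),nb)|segs(c,(0,120,60),(6,255,255),nb),.1),('foot',segs(c,(7,120,60),(22,255,255),pb),.008),('body',segs(c,(100,120,30),(130,255,255),pb),.106)):
        report(c,n+' '+nm,m,z)
E
```

```text
top board 1094 pix 404.61 209.55 rect [ 458.1 -229. ] [106.2 145.9] 80.3 mean@z [ 0.4601 -0.2321] depth med [ 0.4616 -0.2355  0.0226] zr [0.017 0.028]
top bar 38 pix 415.05 167.61 rect [ 590.2 -252.4] [39.4 10.1] 80.5 mean@z [ 0.5907 -0.2527] depth med [ 0.5889 -0.2506  0.1098] zr [0.104 0.113]
top foot 21 pix 255.9 168.81 rect [606.  274.8] [40.8 18.8] 48.7 mean@z [0.5999 0.2671] depth med [0.5986 0.2661 0.0101] zr [0.003 0.036]
top body 38 pix 254.13 163.61 rect [602.4 259.4] [22.6 22.4] 45.3 mean@z [0.6036 0.259 ] depth med [0.6025 0.259  0.1029] zr [0.065 0.112]
side board 1561 pix 370.54 267.71 rect [ 455.9 -227.4] [102.  143.1] 80.6 mean@z [ 0.4566 -0.2321] depth med [ 0.457  -0.2352  0.0226] zr [0.02  0.025]
side bar 81 pix 420.89 228.14 rect [ 590.8 -249. ] [50.4 15.3] 79.3 mean@z [ 0.5914 -0.2512] depth med [ 0.5856 -0.259   0.1089] zr [0.103 0.112]
side foot 37 pix 307.16 139.86 rect [646.8 313. ] [161.4  39.8] 50.3 mean@z [0.6129 0.2784] depth med [0.5992 0.2616 0.0089] zr [0.003 0.113]
side body 196 pix 308.17 129.54 rect [578.4 218.2] [125.3  25. ] 56.1 mean@z [0.5791 0.2187] depth med [0.6035 0.2573 0.0699] zr [0.022 0.107]
```

View pics/c1.png

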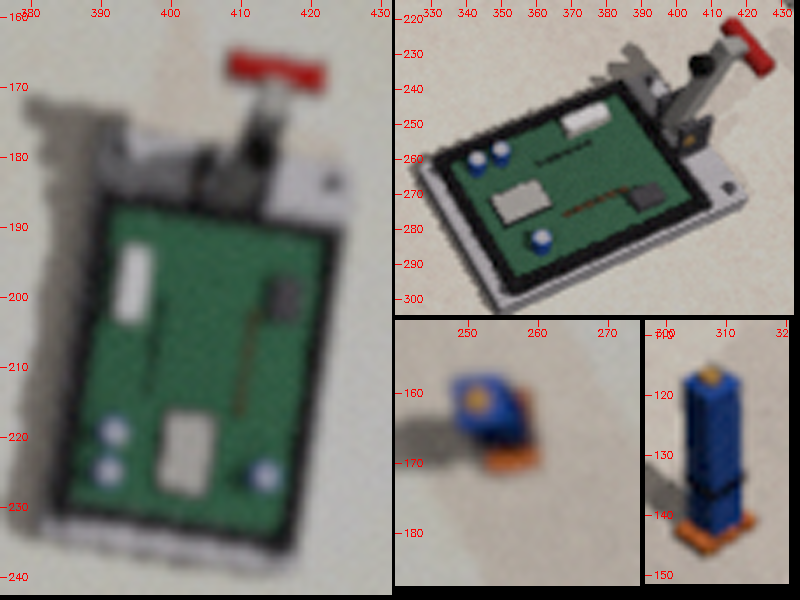

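The top crop shows the board with its chip near (402,222) and the bar near (415,168). The blue probe has its top near (251,161) and its foot near (256,169). In the side crop the chip is near (356,272), and the probe foot corners are at about (302,142), (307,146) and (314,140). The nest is at about (0.457,-0.228), turned -9.7°, and the bar position agrees with that. I'll refine the probe and chip by model fit and plan the first leg.

```bash
cat >> h.py <<'E'
def proj(c,P):
    P=np.asarray(P,float).reshape(-1,3);R=cv2.Rodrigues(np.array(c['rvec'],float).reshape(3))[0]
    q=P@R.T+np.array(c['tvec'],float).reshape(3);s=q[:,:2]/q[:,2:]
    f=200/np.tan(np.radians(float(c['vertical_fov']))/2)
    return s*(1+float(c['k1'])*(s**2).sum(1,keepdims=True))*f+[float(c['cx']),float(c['cy'])]
def box(x,y,yaw,sx,sy,z0,z1):
    c,s=np.cos(yaw),np.sin(yaw)
    return np.array([[x+c*a*sx/2-s*b*sy/2,y+s*a*sx/2+c*b*sy/2,z] for a in(-1,1) for b in(-1,1) for z in(z0,z1)])
def hull(c,P,shape,k=8,org=(0,0)):
    q=((proj(c,P)-org+.5)*k-.5); m=np.zeros(shape,np.uint8)
    cv2.fillConvexPoly(m,cv2.convexHull(np.round(q).astype(np.int32)),255); return m
def toolyaw(s): return np.degrees(np.arctan2(s['ee_rot'][1,0],s['ee_rot'][0,0]))
def go(x,y,z,yaw=None):
    s=state();d=s['ee_rot'].T@(np.array([x,y,z])-s['ee_pos'])
    tw=0 if yaw is None else -((yaw-toolyaw(s)+180)%360-180)
    print('go',np.round(d/.15,4),'twist',round(tw/45,4),'| mm',np.round(d*1000,1),'deg',round(tw,2))
E
cat > fit.py <<'E'
from h import *
from scipy.optimize import minimize
def soft(c,P,b,k=8):
    x0,x1,y0,y1=b
    return cv2.resize(hull(c,P,((y1-y0)*k,(x1-x0)*k),k,(x0,y0)),(x1-x0,y1-y0),interpolation=cv2.INTER_AREA)/255.
def fitprobe(cams,boxes,p0,z0=0.):
    tg=[]
    for c,b in zip(cams,boxes):
        o=segs(c,(4,110,60),(24,255,255),b)>0;bl=segs(c,(100,110,20),(130,255,255),b)>0
        x0,x1,y0,y1=b; tg.append((o[y0:y1,x0:x1],bl[y0:y1,x0:x1]))
    def cost(p):
        e=0
        for c,b,(o,bl) in zip(cams,boxes,tg):
            x,y,w=p[0]/1000,p[1]/1000,np.radians(p[2])
            B=soft(c,box(x,y,w,.024,.024,z0+.008,z0+.108),b);F=soft(c,box(x,y,w,.04,.026,z0,z0+.008),b)*(1-B)
            e+=((B+F-(o|bl))**2).sum()+((F-(o&~bl))**2).sum()*.5
        return e
    best=min((minimize(cost,[*p0,w],method='Nelder-Mead',options=dict(initial_simplex=np.array([*p0,w])+np.array([[0,0,0],[6,0,0],[0,6,0],[0,0,15]]))) for w in(0,45,90,135)),key=lambda r:r.fun)
    return best
E
python3 - <<'E'
from fit import *
T=load('top');S=load('side');bt=(240,275,150,180);bs=(295,322,108,152)
for cs,bb in(([T,S],[bt,bs]),([T],[bt]),([S],[bs])):
    r=fitprobe(cs,bb,(602,262));print(r.x.round(1),round(r.fun,1))
for n,c,b in(('top',T,(394,411,212,232)),('side',S,(345,367,262,282))):
    x0,x1,y0,y1=b;im=c['image'].astype(int);m=np.zeros((400,640),np.uint8)
    sub=im[y0:y1,x0:x1];m[y0:y1,x0:x1]=(sub.min(2)>105)*255
    report(c,n+' chip',m,.027)
    report(c,n+' unitblue',segs(c,(95,110,40),(130,255,255),(295,345,180,230) if n=='top' else (280,340,170,210)),.058)
go(.40,.30,.25,150); go(.45,.44,.25,150)
print(state()['ee_pos'])
E
```

```text
[613.  270.5  41.5] 147.1
[611.9 270.8  30. ] 75.7
[611.9 269.7 -24.8] 62.3
top chip 68 pix 402.19 222.18 rect [ 416.9 -221.8] [20.  36.6] 89.2 mean@z [ 0.4179 -0.2224] depth med [ 0.4184 -0.2225  0.0269] zr [0.021 0.032]
top unitblue 391 pix 318.36 204.85 rect [474.4  56.8] [ 47.2 100.4] 86.0 mean@z [0.4748 0.0561] depth med [0.4743 0.054  0.0591] zr [0.054 0.065]
side chip 115 pix 355.79 272.26 rect [ 412.9 -226.2] [39.  36.6] 50.5 mean@z [ 0.4159 -0.2238] depth med [ 0.4152 -0.2242  0.0276] zr [0.025 0.03 ]
side unitblue 296 pix 309.8 186.11 rect [474.7  57.4] [43.5 96.1] 86.4 mean@z [0.473  0.0567] depth med [0.4721 0.0531 0.0596] zr [0.056 0.062]
go [-1.5022 -1.3543 -0.0551] twist 0.0814 | mm [-225.3 -203.2   -8.3] deg 3.66
go [-1.3869 -0.37   -0.0568] twist 0.0814 | mm [-208.   -55.5   -8.5] deg 3.66
[0.28817853 0.58201915 0.24135644]
```

>>> {"op": "apply_moves", "data": {
  "increments": [
    [[-0.1,-0.1,-0.02],0,1],
    [[-0.28,-0.25,-0.04],0,1],
    [[-0.48,-0.43,-0.05],0,1],
    [[-0.68,-0.61,-0.05],0,1],
    [[-0.85,-0.75,-0.05],0,1],
    [[-0.95,-0.84,-0.05],0,1],
    [[-1,-0.88,-0.05],0,1],
    [[-1,-0.88,-0.05],0,1]
  ]
}}

```text
t: 0.77
ee_pos: [0.3653, 0.3949, 0.2491]
ee_rot: [[-0.894, 0.447, -0.0], [0.447, 0.894, -0.002], [-0.001, -0.002, -1.0]]
contact_force: [-0.0, 0.1, -0.0]
width: 0.001
```

Run:
```python
from fit import *
T=load('top');S=load('side');s=state();print(s['joints'].round(1),s['ee_pos'],toolyaw(s))
go(.635,-.258,.25,170.3)
for c in(T,S): print(proj(c,[(.602,.259,.106),(.602,.259,0),(.458,-.229,.022)]).round(1))
for n,c,b in(('T',T,(240,275,150,180)),('S',S,(295,322,108,152))):
    x0,x1,y0,y1=b;k=8
    B=hull(c,box(.602,.259,.785,.024,.024,.008,.106),((y1-y0)*k,(x1-x0)*k),k,(x0,y0))
    v,u=np.nonzero(B);print(n,u.mean()/k+x0,v.mean()/k+y0,len(u)/64)
    hsv=cv2.cvtColor(c['image'],cv2.COLOR_RGB2HSV)
    o=segs(c,(4,110,60),(24,255,255),b)[y0:y1,x0:x1]>0;bl=segs(c,(100,110,20),(130,255,255),b)[y0:y1,x0:x1]>0
    for r in (o*1+bl*2): print(''.join('.ob*'[q] for q in r))
```

```text
[-57.9  11.2   7.  103.   -1.4  66.1  13. ] [0.36531925 0.39491122 0.24905496] 153.42469030708673
go [-3.5552e+00 -3.0885e+00  3.4000e-03] twist -0.375 | mm [-5.333e+02 -4.633e+02  5.000e-01] deg -16.88
[[254.1 164.1]
 [258.6 168.5]
 [403.7 210.2]]
[[306.9 120.1]
 [307.8 145.8]
 [370.2 266.3]]
T 256.5240331924221 166.48941208705182 99.796875
...................................
...................................
...................................
...................................
...................................
...................................
...................................
...................................
...................................
..............bb...................
..............bb...................
...........o..bbb..................
..............bbbb.................
.........b...bbbbb.................
.........bbbbbbbbb.................
..........bbbbbbbb.................
...........bbbbbbb.................
...................................
..............oooooo...............
.............ooooooo...............
.............ooooooo...............

[... 899 characters left out ...]

.........bbbbbbbbb.........
.........bbbbbbbbb.........
.........bbbbbbbbb.........
..........bbbbbbbb.........
.........bbbbbbbbb.........
.........bbbbbbbbb.........
.........bbbbbbbbb.........
.........bbbbbbbbb.........
..........bbbbbbbb.........
..........bbbbbbbb.........
..........bbbbbbbb.........
.........bbbbbbbbb.........
..........bbbbbbbb.........
..........bbbbbbbb.o.......
........o.bbbbbbbboo.......
.......oooo.bbbb..oo.......
.......ooooo.b..oo.........
........ooooooooo..........
..........ooooo............
...........ooo.............
...........................
...........................
...........................
...........................
...........................
```

>>> {"op": "apply_moves", "data": {
  "increments": [
    [[-0.1,-0.1,0],0,1],
    [[-0.3,-0.26,0],0,1],
    [[-0.53,-0.46,0],0,1],
    [[-0.76,-0.66,0],0,1],
    [[-0.95,-0.82,0],0,1],
    [[-1,-0.87,0],0,1]
  ]
}}

```text
t: 1.27
ee_pos: [0.4433, 0.2069, 0.2496]
ee_rot: [[-0.892, 0.452, 0.001], [0.452, 0.892, -0.004], [-0.003, -0.004, -1.0]]
contact_force: [0.8, -1.3, 0.8]
width: 0.0
```

>>> {"op": "apply_moves", "data": {
  "increments": [
    [[-0.1,-0.1,0],0,1],
    [[-0.3,-0.26,0],0,1],
    [[-0.53,-0.46,0],0,1],
    [[-0.76,-0.66,0],0,1],
    [[-0.95,-0.82,0],0,1],
    [[-1,-0.87,0],0,1]
  ]
}}

```text
t: 1.77
ee_pos: [0.5206, 0.0182, 0.2508]
ee_rot: [[-0.89, 0.456, 0.003], [0.456, 0.89, -0.008], [-0.007, -0.005, -1.0]]
contact_force: [-0.4, -0.1, 0.4]
width: -0.005
```

```bash
sed -i "s/o=segs(c,(4,110,60),(24,255,255),b)>0;bl=segs(c,(100,110,20),(130,255,255),b)>0/o,bl=masks(c,b)/" fit.py
cat >> fit.py <<'E'
def masks(c,b):
    im=c['image'].astype(int);x0,x1,y0,y1=b;k=np.zeros((400,640),bool);k[y0:y1,x0:x1]=1
    R,B=im[...,0],im[...,2]
    ref=np.median((R-B)[y0:y1,x0:x1])
    return (R-B>ref+35)&k,(R-B<ref-35)&k
E
python3 - <<'E'
from fit import *
s=state();print(s['joints'].round(1),s['ee_pos'],toolyaw(s))
go(.635,-.258,.25,170.3)
T=load('top');S=load('side');bt=(240,275,150,180);bs=(295,322,108,152)
for c,b in((T,bt),(S,bs)):
    x0,x1,y0,y1=b;o,bl=masks(c,b)
    for r in (o*1+bl*2)[y0:y1,x0:x1]: print(''.join('.ob*'[q] for q in r))
for cs,bb in(([T,S],[bt,bs]),([T],[bt]),([S],[bs])):
    r=fitprobe(cs,bb,(602,262));print(r.x.round(1),round(r.fun,1))
E
```

```text
[-29.3   9.7  25.3 105.6  -4.1  65.5  60.2] [0.52056813 0.0181507  0.25084614] 152.87384023817785
go [-1.5183 -1.2906  0.0222] twist -0.3872 | mm [-227.7 -193.6    3.3] deg -17.43
...................................
...................................
...................................
...................................
...................................
...................................
...................................
...................................
.........bbbbbbb...................
........bbb..bbb...................
........bb.o.bbbb..................
...........oo.bbb..................
.........b...bbbbb.................
........bbbbbbbbbb.................
........bbbbbbbbbb.................
.........bbbbbbbbb.................
...........bbbbbbb.................
...................................
.................ooo...............
.............oooooooo..............
.............oooooooo..............
..............oooo.................
...................................
...................................
...................................
....................
[... 767 characters left out ...]
........
.........bbbbbbbbb.........
.........bbbbbbbbb.........
.........bbbbbbbbb.........
.........bbbbbbbbb.........
.........bbbbbbbbb.........
...........bbbbbbb.........
.........bb..bbbbb.........
.........bbb.bbbbb.........
.........bbbbbbbbb.........
.........bbbbbbbbb.........
.........bbbbbbbbboo.......
........o.bbbbbbbbooo......
.......ooo..bbbb..oo.......
.......ooooo.b..oo.........
........ooooooooo..........
..........ooooo............
...........ooo.............
...........................
...........................
...........................
...........................
...........................
[612.6 270.3  35.4] 125.0
[611.9 270.1  22.1] 54.9
[611.8 269.5 134.6] 60.3
```

>>> {"op": "apply_moves", "data": {
  "increments": [
    [[-0.1,-0.1,0],0,1],
    [[-0.3,-0.26,0],-0.1,1],
    [[-0.5,-0.43,0],-0.2,1],
    [[-0.68,-0.57,0.01],-0.3,1],
    [[-0.76,-0.64,0.01],-0.39,1],
    [[-0.76,-0.64,0.01],-0.39,1]
  ]
}}

```text
t: 2.27
ee_pos: [0.58, -0.1222, 0.2501]
ee_rot: [[-0.986, 0.168, 0.004], [0.168, 0.986, -0.01], [-0.006, -0.01, -1.0]]
contact_force: [-0.1, 0.2, -0.4]
width: 0.004
```

Run:
```python
from fit import *
s=state();print(s['joints'].round(1),s['ee_pos'],toolyaw(s))
go(.635,-.258,.25,170.3);go(.635,-.258,.105,170.3)
T=load('top');S=load('side')
L,Bm,R=[atz(S,*p,.002)[:2]*1000 for p in((301.7,142),(307.8,146.6),(315.2,140.3))]
for a,b in((L,Bm),(Bm,R),(L,R)): d=b-a;print(a.round(1),b.round(1),'len',np.hypot(*d).round(1),'ang',np.degrees(np.arctan2(d[1],d[0])).round(1),'mid',((a+b)/2).round(1))
print(tri(T,(251.4,161),S,(307.5,117.5)))
```

```text
[-14.   18.   27.2  96.5  -8.2  67.3  95.4] [ 0.5800357  -0.12218687  0.25013444] 170.32196849747572
go [-0.5134 -0.8309  0.0119] twist 0.0005 | mm [ -77.  -124.6    1.8] deg 0.02
go [-0.5078 -0.8216  0.9785] twist 0.0005 | mm [ -76.2 -123.2  146.8] deg 0.02
[595.1 285. ] [598.5 253.8] len 31.4 ang -83.7 mid [596.8 269.4]
[598.5 253.8] [636.8 265.7] len 40.1 ang 17.4 mid [617.7 259.8]
[595.1 285. ] [636.8 265.7] len 45.9 ang -24.8 mid [615.9 275.4]
(array([0.61119697, 0.26804194, 0.10656937]), np.float64(0.0015162520352298107))
```

>>> {"op": "apply_moves", "data": {
  "increments": [
    [[-0.15,-0.2,0],0,1],
    [[-0.35,-0.5,0],0,1],
    [[-0.5,-0.75,0.05],0,1],
    [[-0.51,-0.82,0.15],0,1],
    [[-0.51,-0.82,0.35],0,1],
    [[-0.51,-0.82,0.6],0,1],
    [[-0.51,-0.82,0.8],0,1],
    [[-0.51,-0.82,0.93],0,1],
    [[-0.51,-0.82,0.97],0,1],
    [[-0.51,-0.82,0.97],0,1]
  ]
}}

```text
t: 3.1
ee_pos: [0.6354, -0.2542, 0.1037]
ee_rot: [[-0.986, 0.165, 0.0], [0.165, 0.986, -0.008], [-0.002, -0.007, -1.0]]
contact_force: [-0.5, -0.2, -0.4]
width: 0.002
```

Run:
```python
from h import *
s=state();print(s['joints'].round(1),s['ee_pos'],toolyaw(s),s['contact_force'])
go(.541,-.2425,.106,170.3);
S=snap('side');T=snap('top')
sheet([(crop(T,376,432,140,200,7),0,0),(crop(S,370,460,170,285,4.4),395,0)],'pics/c2.png')
```

```text
[  0.7  35.6  25.3  91.2 -16.8  56.9 111.6] [ 0.63543381 -0.2541979   0.10367514] 170.47758389037318 [-0.47286641 -0.24225493 -0.39695779]
go [ 0.6338 -0.0274 -0.0163] twist 0.0039 | mm [95.1 -4.1 -2.5] deg 0.18
```

View pics/c2.png

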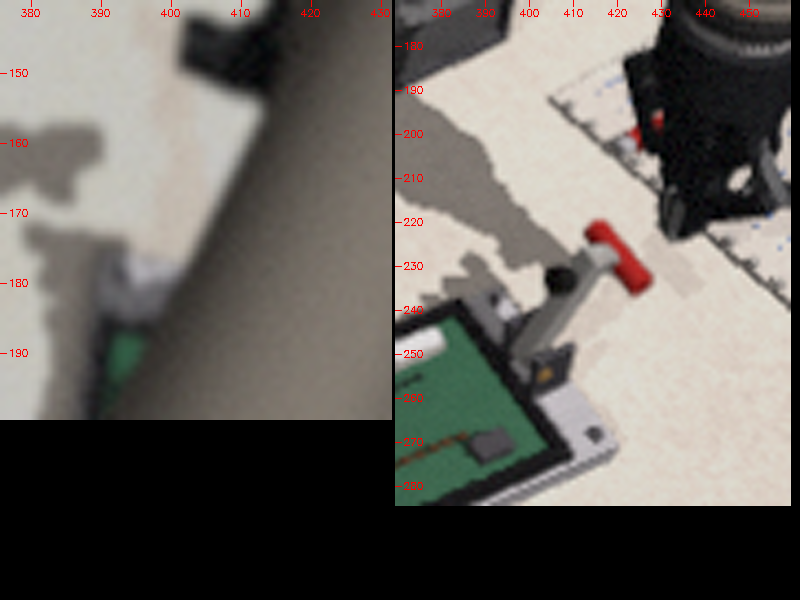

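In the side crop the closed fingertips are near (433,223), just behind the bar at (420,229). I'll push it slowly toward nest -x.

>>> {"op": "apply_moves", "data": {
  "increments": [
    [[0.05,0,0],0,1],
    [[0.1,0,0],0,1],
    [[0.15,-0.01,0],0,1],
    [[0.19,-0.01,0],0,1],
    [[0.23,-0.01,0],0,1],
    [[0.27,-0.01,0],0,1],
    [[0.31,-0.02,0],0,1],
    [[0.35,-0.02,0],0,1],
    [[0.39,-0.02,0],0,1],
    [[0.43,-0.02,0],0,1],
    [[0.47,-0.02,0],0,1],
    [[0.51,-0.03,0],0,1],
    [[0.55,-0.03,0],0,1],
    [[0.59,-0.03,0],0,1],
    [[0.63,-0.03,0],0,1],
    [[0.66,-0.03,0],0,1],
    [[0.68,-0.03,0],0,1]
  ]
}}

```text
t: 4.62
ee_pos: [0.5349, -0.2439, 0.1066]
ee_rot: [[-0.986, 0.167, 0.006], [0.167, 0.986, -0.01], [-0.008, -0.009, -1.0]]
contact_force: [-0.0, 0.1, 0.5]
width: 0.002
```

>>> {"op": "apply_moves", "data": {
  "increments": [
    [[0,0,0],0,1],
    [[0,0,0],0,1],
    [[0,0,-0.1],0,1],
    [[0,0,-0.3],0,1],
    [[0,0,-0.55],0,1],
    [[0,0,-0.8],0,1],
    [[0,0,-0.95],0,1]
  ]
}}

```text
t: 5.2
ee_pos: [0.5357, -0.2434, 0.2533]
ee_rot: [[-0.986, 0.167, 0.011], [0.167, 0.986, -0.012], [-0.013, -0.01, -1.0]]
contact_force: [0.5, -0.6, 0.1]
width: -0.003
```

Run:
```python
from h import *
s=state();print(s['joints'].round(1),s['ee_pos'],toolyaw(s),s['contact_force'])
go(.612,.27,.25,None)
S=snap('side');T=snap('top')
sheet([(crop(T,376,432,150,240,6),0,0),(crop(S,310,430,180,305,4),345,0)],'pics/c3.png')
```

```text
[ -4.1  17.4  30.3  97.3  -9.   66.9 108.8] [ 0.53568924 -0.24339935  0.25327882] 170.39752345201182 [ 0.49412673 -0.56034098  0.07401768]
go [ 0.0696  3.4596 -0.0143] twist 0.0 | mm [ 10.4 518.9  -2.2] deg 0
```

View pics/c3.png

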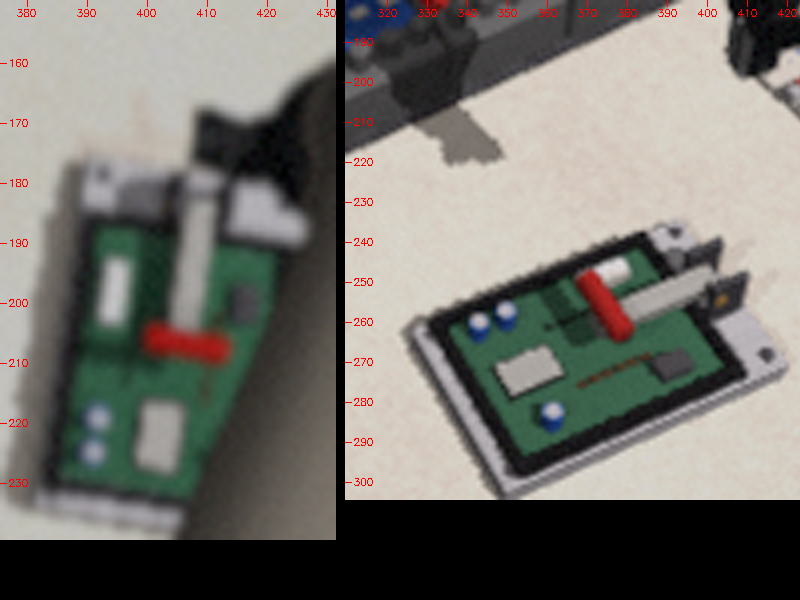

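The clamp is down: the red bar is at (377,262) in the side view and (407,207) in the top view, and the arm lies level. Next is the probe.

>>> {"op": "apply_moves", "data": {
  "increments": [
    [[0,0.1,0],0,0.5],
    [[0,0.3,0],0,0],
    [[0,0.55,0],0,0],
    [[0,0.8,0],0,0],
    [[0,1,0],0,0]
  ]
}}

```text
t: 5.72
ee_pos: [0.5622, -0.0927, 0.2516]
ee_rot: [[-0.986, 0.165, 0.014], [0.165, 0.986, -0.012], [-0.016, -0.009, -1.0]]
contact_force: [0.8, 0.4, -0.8]
width: 0.709
```

>>> {"op": "apply_moves", "data": {
  "increments": [
    [[0,0.1,0],0,0],
    [[0,0.3,0],0,0],
    [[0,0.55,0],0,0],
    [[0,0.8,0],0,0],
    [[0,1,0],0,0]
  ]
}}

```text
t: 6.13
ee_pos: [0.5867, 0.0589, 0.2491]
ee_rot: [[-0.987, 0.162, 0.013], [0.162, 0.987, -0.011], [-0.015, -0.009, -1.0]]
contact_force: [0.2, 0.3, -0.6]
width: 0.997
```

```bash
cat >> fit.py <<'E'
def fitfoot(cams,boxes,vmin,p0):
    tg=[]
    for c,b in zip(cams,boxes):
        x0,x1,y0,y1=b;im=c['image'].astype(float)[y0:y1,x0:x1];d=im[...,0]-im[...,2];bg=np.median(d)
        o=np.clip((d-bg)/(np.percentile(d,99.3)-bg),0,1);o[:vmin-y0]=0;o[o<.15]=0
        bl=np.clip((bg-d)/(bg-np.percentile(d,3)),0,1);bl[bl<.25]=0
        tg.append((o,bl))
    def cost(p):
        e=0
        for c,b,v,(o,bl) in zip(cams,boxes,vmin if np.ndim(vmin) else [vmin]*9,tg):
            x,y,w=p[0]/1000,p[1]/1000,np.radians(p[2])
            B=soft(c,box(x,y,w,.024,.024,.008,.106),b);F=soft(c,box(x,y,w,.04,.026,0,.008),b)*(1-B)
            un=cv2.morphologyEx(np.maximum(o,bl),cv2.MORPH_CLOSE,np.ones((5,5)))
            e+=((F-o)**2).sum()*2+((np.maximum(B,F)-un)**2).sum()
        return e
    return min((minimize(cost,[*p0,w],method='Nelder-Mead',options=dict(initial_simplex=np.array([*p0,w])+np.array([[0,0,0],[6,0,0],[0,6,0],[0,0,12]]))) for w in range(-75,105,25)),key=lambda r:r.fun)
E
python3 - <<'E'
from fit import *
s=state();print(s['joints'].round(1),s['ee_pos'],toolyaw(s),s['contact_force'])
T=load('top');S=load('side');bt=(240,275,150,180);bs=(295,322,108,152)
for cs,bb,vm in(([T],[bt],165),([S],[bs],138)):
    r=fitfoot(cs,bb,vm,(612,269));print(r.x.round(1),round(r.fun,1))
sheet([(crop(T,238,272,150,182,11),0,0),(crop(S,294,324,110,150,14),380,0)],'pics/c4.png')
E
```

```text
[-28.   16.9  22.1  97.1  -6.1  66.6  76.2] [0.58667354 0.05891853 0.24907868] 170.65488142903226 [ 0.21205883  0.32143748 -0.55123546]
[613.  270.4  19.5] 28.2
[613.1 271.5  -1.8] 61.7
```

View pics/c4.png

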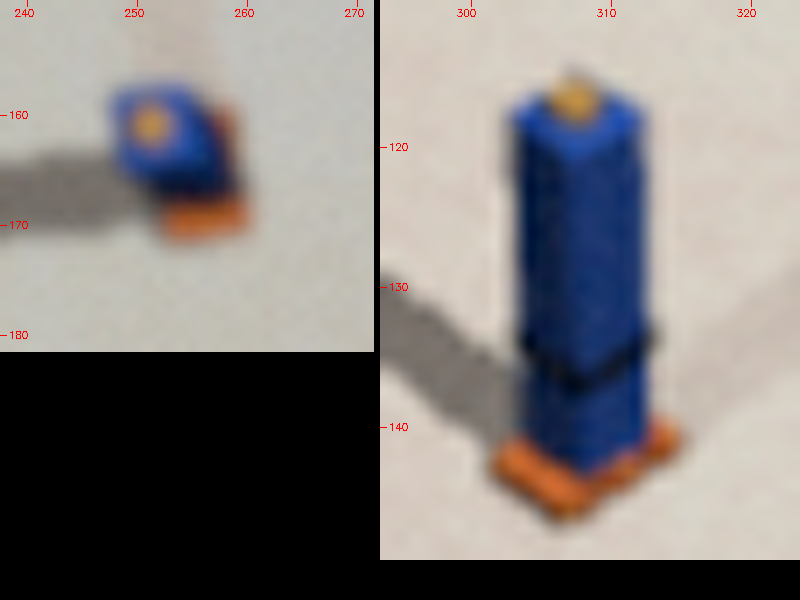

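Run:
```python
from h import *
go(.6125,.270,.20,190)
```

```text
go [0.0634 1.4192 0.3142] twist -0.4299 | mm [  9.5 212.9  47.1] deg -19.35
```

>>> {"op": "apply_moves", "data": {
  "increments": [
    [[0.01,0.08,0],0,0],
    [[0.02,0.22,0],-0.08,0],
    [[0.03,0.38,0],-0.2,0],
    [[0.04,0.54,0.05],-0.3,0],
    [[0.05,0.7,0.1],-0.4,0],
    [[0.05,0.82,0.1],-0.43,0],
    [[0.05,0.88,0.1],-0.43,0],
    [[0.05,0.9,0.1],-0.43,0],
    [[0.05,0.9,0.1],-0.43,0],
    [[0.05,0.9,0.1],-0.43,0]
  ]
}}

```text
t: 6.97
ee_pos: [0.6019, 0.1911, 0.2333]
ee_rot: [[-0.985, -0.171, 0.014], [-0.171, 0.985, -0.012], [-0.012, -0.014, -1.0]]
contact_force: [-0.2, -0.1, 0.2]
width: 1.0
```

Run:
```python
from h import *
go(.6125,.270,.15,190); go(.6125,.270,.072,190)
```

```text
go [-0.1529  0.514   0.5498] twist -0.0033 | mm [-22.9  77.1  82.5] deg -0.15
go [-0.1468  0.5215  1.0697] twist -0.0033 | mm [-22.   78.2 160.4] deg -0.15
```

>>> {"op": "apply_moves", "data": {
  "increments": [
    [[-0.02,0.08,0.05],0,0],
    [[-0.05,0.2,0.12],0,0],
    [[-0.1,0.35,0.25],0,0],
    [[-0.14,0.46,0.4],0,0],
    [[-0.15,0.51,0.5],0,0],
    [[-0.15,0.51,0.55],0,0],
    [[-0.15,0.51,0.55],0,0],
    [[-0.15,0.51,0.55],0,0]
  ]
}}

```text
t: 7.63
ee_pos: [0.6124, 0.2677, 0.1498]
ee_rot: [[-0.985, -0.169, 0.014], [-0.169, 0.985, -0.014], [-0.011, -0.016, -1.0]]
contact_force: [-0.4, -0.1, 0.2]
width: 0.999
```

Run:
```python
from h import *
go(.6125,.270,.072,190)
S=snap('side')
T=snap('top')
sheet([(crop(T,225,285,140,200,6),0,0),(crop(S,275,340,80,160,6),370,0)],'pics/c5.png')
```

```text
go [0.0023 0.0231 0.5182] twist -0.0054 | mm [ 0.3  3.5 77.7] deg -0.24
```

View pics/c5.png

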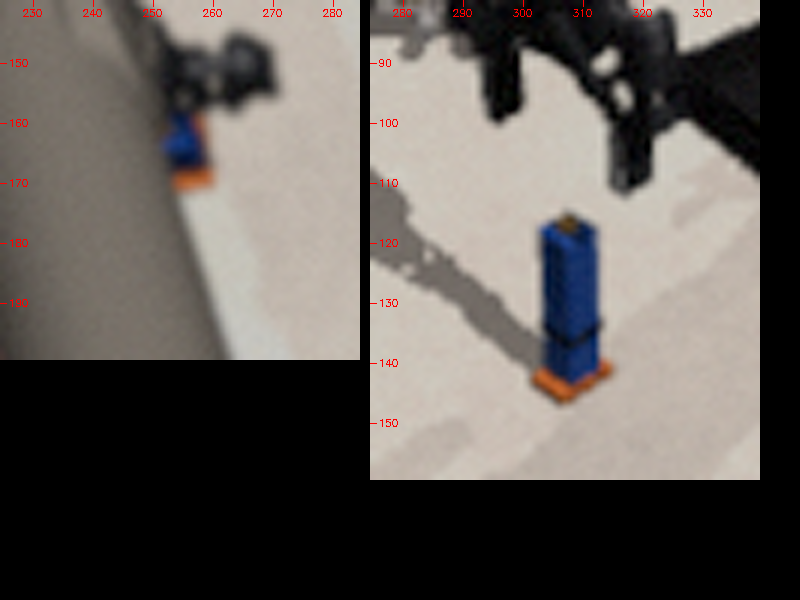

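In the side view the open tips at (297,99) and (318,111) straddle the probe's axis, with its top at (308,117). I'll descend and grip.

>>> {"op": "apply_moves", "data": {
  "increments": [
    [[0,0.01,0.04],0,0],
    [[0,0.02,0.12],0,0],
    [[0,0.02,0.22],0,0],
    [[0,0.02,0.32],0,0],
    [[0,0.02,0.42],0,0],
    [[0,0.02,0.48],0,0],
    [[0,0.02,0.505],0,0],
    [[0,0.02,0.505],0,0],
    [[0,0.02,0.505],0,0]
  ]
}}

```text
t: 8.48
ee_pos: [0.6145, 0.2699, 0.076]
ee_rot: [[-0.986, -0.168, 0.017], [-0.169, 0.986, -0.012], [-0.015, -0.014, -1.0]]
contact_force: [-0.3, 0.3, -0.1]
width: 0.998
```

>>> {"op": "apply_moves", "data": {
  "increments": [
    [[0,0,0],0,0.2],
    [[0,0,0],0,0.4],
    [[0,0,0],0,0.5],
    [[0,0,0],0,0.6],
    [[0,0,0],0,0.7],
    [[0,0,0],0,0.8],
    [[0,0,0],0,1],
    [[0,0,0],0,1],
    [[0,0,0],0,1],
    [[0,0,0],0,1],
    [[0,0,0],0,1],
    [[0,0,0],0,1],
    [[0,0,0],0,1]
  ]
}}

```text
t: 9.57
ee_pos: [0.6146, 0.27, 0.0764]
ee_rot: [[-0.986, -0.168, 0.017], [-0.169, 0.986, -0.011], [-0.015, -0.014, -1.0]]
contact_force: [-1.2, -0.4, 6.0]
width: 0.276
```

>>> {"op": "apply_moves", "data": {
  "increments": [
    [[0,0,-0.03],0,1],
    [[0,0,-0.1],0,1],
    [[0,0,-0.2],0,1],
    [[0,0,-0.32],0,1],
    [[0,0,-0.46],0,1],
    [[0,0,-0.6],0,1],
    [[0,0,-0.72],0,1],
    [[0,0,-0.82],0,1],
    [[0,0,-0.87],0,1],
    [[0,0,-0.88],0,1],
    [[0,0,-0.88],0,1]
  ]
}}

```text
t: 10.48
ee_pos: [0.6122, 0.2714, 0.2083]
ee_rot: [[-0.986, -0.168, 0.017], [-0.169, 0.986, -0.011], [-0.015, -0.014, -1.0]]
contact_force: [-0.8, 0.2, -2.9]
width: 0.276
```

Run:
```python
from h import *
s=state();print(s['joints'].round(1),s['width'],s['contact_force'])
go(.418,-.222,.21,170.3)
```

```text
[-38.2  26.5  14.3  88.2  -5.8  65.5  76.6] 0.2760158583504686 [-0.79195606  0.22694192 -2.90818326]
go [ 1.8303 -3.0245  0.0043] twist 0.4312 | mm [ 274.6 -453.7    0.6] deg 19.4
```

>>> {"op": "apply_moves", "data": {
  "increments": [
    [[0.03,-0.05,0],0,1],
    [[0.09,-0.15,0],0,1],
    [[0.2,-0.3,0],0,1],
    [[0.31,-0.5,0],0,1],
    [[0.42,-0.7,0],0,1],
    [[0.53,-0.87,0],0,1],
    [[0.58,-0.96,0],0,1],
    [[0.6,-0.99,0],0,1],
    [[0.6,-0.99,0],0,1],
    [[0.6,-0.99,0],0,1]
  ]
}}

```text
t: 11.32
ee_pos: [0.5488, 0.1117, 0.2088]
ee_rot: [[-0.985, -0.17, 0.017], [-0.17, 0.985, -0.01], [-0.015, -0.013, -1.0]]
contact_force: [0.4, 0.9, -2.0]
width: 0.27
```

>>> {"op": "apply_moves", "data": {
  "increments": [
    [[0.03,-0.05,0],0,1],
    [[0.09,-0.15,0],0.05,1],
    [[0.2,-0.3,0],0.1,1],
    [[0.31,-0.5,0],0.16,1],
    [[0.42,-0.7,0],0.24,1],
    [[0.53,-0.87,0],0.3,1],
    [[0.58,-0.96,0],0.36,1],
    [[0.6,-0.99,0],0.4,1],
    [[0.6,-0.99,0],0.43,1],
    [[0.6,-0.99,0],0.43,1],
    [[0.6,-0.99,0],0.43,1]
  ]
}}

```text
t: 12.23
ee_pos: [0.4862, -0.0478, 0.2094]
ee_rot: [[-0.987, 0.163, 0.018], [0.163, 0.987, -0.009], [-0.019, -0.006, -1.0]]
contact_force: [0.1, 0.3, -2.3]
width: 0.274
```

Run:
```python
from h import *
s=state();print(s['joints'].round(1),s['width'],s['contact_force'])
go(.418,-.222,.21,170.3)
```

```text
[-22.7   7.9  25.2 113.2  -3.3  58.7  84.6] 0.27379195111520277 [ 0.06703734  0.31364272 -2.27306826]
go [ 0.2595 -1.2199 -0.0013] twist 0.0076 | mm [  38.9 -183.    -0.2] deg 0.34
```

>>> {"op": "apply_moves", "data": {
  "increments": [
    [[0.02,-0.06,0],0,1],
    [[0.05,-0.17,0],0,1],
    [[0.08,-0.32,0],0,1],
    [[0.11,-0.48,0],0,1],
    [[0.15,-0.64,0],0,1],
    [[0.18,-0.78,0],0,1],
    [[0.2,-0.88,0],0,1],
    [[0.2,-0.92,0],0,1],
    [[0.2,-0.92,0],0,1],
    [[0.2,-0.92,0],0,1]
  ]
}}

```text
t: 13.07
ee_pos: [0.4348, -0.1781, 0.2096]
ee_rot: [[-0.987, 0.162, 0.018], [0.161, 0.987, -0.009], [-0.019, -0.006, -1.0]]
contact_force: [0.9, 1.0, -1.3]
width: 0.27
```

Run:
```python
from h import *
s=state();print(s['joints'].round(1),s['width'],s['contact_force'])
go(.418,-.222,.14,170.3)
```

```text
[-12.7   5.8  31.8 115.5  -3.4  58.4 101.5] 0.26960247924572817 [ 0.92200302  0.95866723 -1.34643787]
go [ 0.0719 -0.3042  0.4648] twist 0.0091 | mm [ 10.8 -45.6  69.7] deg 0.41
```

>>> {"op": "apply_moves", "data": {
  "increments": [
    [[0.01,-0.06,0],0,1],
    [[0.03,-0.15,0],0,1],
    [[0.06,-0.25,0.02],0,1],
    [[0.07,-0.3,0.06],0,1],
    [[0.07,-0.3,0.13],0.01,1],
    [[0.07,-0.3,0.22],0.01,1],
    [[0.07,-0.3,0.31],0.01,1],
    [[0.07,-0.3,0.37],0.01,1],
    [[0.07,-0.3,0.4],0.01,1],
    [[0.07,-0.3,0.4],0.01,1],
    [[0.07,-0.3,0.4],0.01,1]
  ]
}}

```text
t: 13.98
ee_pos: [0.4185, -0.2211, 0.1497]
ee_rot: [[-0.986, 0.169, 0.018], [0.169, 0.986, -0.009], [-0.019, -0.006, -1.0]]
contact_force: [0.5, -0.8, -1.3]
width: 0.271
```

Run:
```python
from h import *
s=state();print(s['joints'].round(1),s['width'],s['contact_force'])
go(.418,-.222,.11,170.3)
S=snap('side');T=snap('top')
for n,c in(('T',T),('S',S)): print(n,proj(c,[s['ee_pos']]).round(1),'chip',proj(c,[(.417,-.2225,.027)]).round(1))
sheet([(crop(T,380,430,190,240,7),0,0),(crop(S,325,395,210,300,6.4),352,0)],'pics/c6.png')
```

```text
[ -7.2  11.5  33.6 119.   -8.2  50.5 111.2] 0.271324156196071 [ 0.51251313 -0.78053271 -1.32944161]
go [ 0.0074 -0.005   0.2648] twist -0.0001 | mm [ 1.1 -0.8 39.7] deg -0.01
T [[409.1 221.5]] chip [[402.2 222.4]]
S [[359.2 241.3]] chip [[355.8 271.7]]
```

View pics/c6.png

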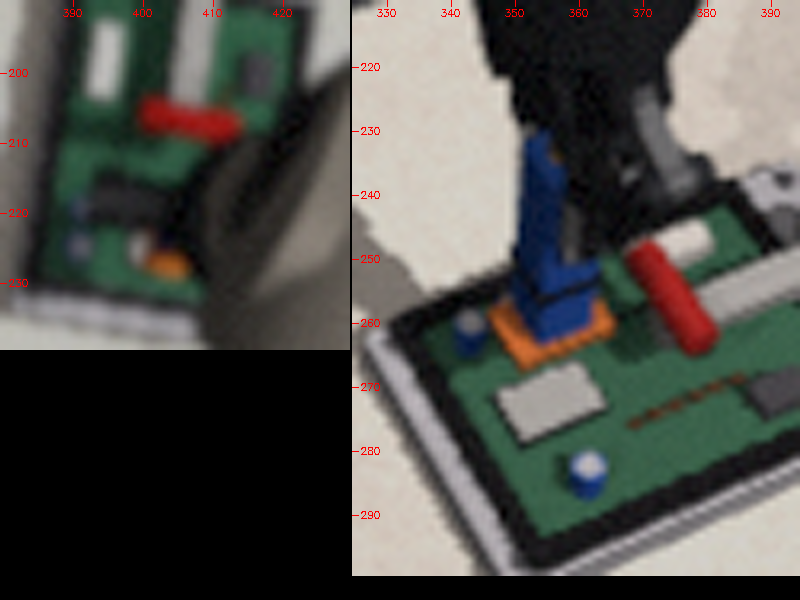

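The side crop shows the foot above and behind the chip, with its lower edge from (351.5,266.7) to (366,260) and its left corner at (346,259). The chip corners are at (347,271.5), (351.5,279), (364.5,272.5) and (359.5,266), and the edges look parallel. Next I'll measure the foot relative to the chip.

```bash
cat >> fit.py <<'E'
def alpha(c,b,kind):
    x0,x1,y0,y1=b;im=c['image'].astype(float)[y0:y1,x0:x1]
    if kind=='o':
        d=im[...,0]-im[...,2]; return np.clip((d-20)/(np.percentile(d,98)-20),0,1)
    m=im.min(2); return np.clip((m-70)/(np.percentile(m,95)-70),0,1)   # chip: grey vs green
def fitrect(c,b,A,p0,sx,sy,z0,z1,body=None):
    def cost(p):
        x,y,w=p[0]/1000,p[1]/1000,np.radians(p[2])
        M=soft(c,box(x,y,w,sx,sy,z0,z1),b)
        if body: M=M*(1-soft(c,box(x,y,w,.024,.024,z1,z1+.03),b))
        return ((M-A)**2).sum()
    i=np.array(p0,float)
    return minimize(cost,i,method='Nelder-Mead',options=dict(initial_simplex=i+np.array([[0,0,0],[4,0,0],[0,4,0],[0,0,6]])))
E
python3 - <<'E'
from fit import *
S=load('side');s=state()
bo=(342,370,248,270)
o=segs(S,(5,130,80),(22,255,255),bo);v,u=np.nonzero(o)
D=np.array([dep(S,a,b) for a,b in zip(u,v)]);print('orange n',len(u),'z pct',np.percentile(D[:,2],[5,25,50,75,95]).round(4),D.mean(0).round(4))
A=alpha(S,bo,'o');A[A<.2]=0
for zu in(.070,.073,.076):
    r=fitrect(S,bo,A,(418,-222,-10),.04,.026,zu,zu+.008,True);print('foot',zu,r.x.round(2),round(r.fun,2))
bc=(343,368,263,283)
B=alpha(S,bc,'c')
B[:2]=0
r=fitrect(S,bc,B,(417,-222,-10),.036,.022,.022,.027);print('chip',r.x.round(2),round(r.fun,2))
for n,p in(('chip corners',[(347,271.5),(351.5,279),(364.7,272.5),(359.5,266)]),):
    q=np.array([atz(S,*a,.027)[:2]*1000 for a in p]);print(n,q.round(1).tolist(),q.mean(0).round(1))
E
```

```text
orange n 81 z pct [0.0227 0.0792 0.0811 0.0825 0.0856] [ 0.4101 -0.2233  0.0762]
foot 0.07 [ 417.06 -216.89   -7.91] 10.41
foot 0.073 [ 415.95 -218.64   -7.53] 11.38
foot 0.076 [ 413.94 -219.62   -5.47] 12.06
chip [ 417.66 -221.19  -10.54] 15.27
chip corners [[399.7, -209.7], [395.7, -232.4], [433.2, -236.9], [434.6, -215.2]] [ 415.8 -223.5]
```

Run:
```python
from fit import *
cs=[read_camera('side') for _ in range(8)];S=cs[0];S['image']=np.mean([c['image'] for c in cs],0).round().astype(np.uint8)
np.savez('side_avg.npz',**{k:np.array(v) for k,v in S.items()})
x0,x1,y0,y1=340,372,246,284;k=16
im=cv2.resize(S['image'][y0:y1,x0:x1,::-1],None,fx=k,fy=k,interpolation=cv2.INTER_CUBIC)
def wire(P,col):
    q=np.round((proj(S,P)-[x0,y0]+.5)*k).astype(int)
    for i in range(8):
        for j in(i^1,i^2,i^4): cv2.line(im,tuple(q[i].tolist()),tuple(q[j].tolist()),col,1,cv2.LINE_AA)
w=np.radians(-9.7)
wire(box(.4175,-.2215,w,.036,.022,.022,.027),(255,0,255))
wire(box(.4175,-.2205,w,.04,.026,.0733,.0813),(255,255,0))
wire(box(.4175,-.2205,w,.024,.024,.0813,.1),(0,255,255))
cv2.imwrite('pics/c7.png',im[:600])
im=S['image'].astype(float)[y0:y1,x0:x1]
# corner-free edges: print R-B and G-min profile stats
bo=(342,370,248,270);A=alpha(S,bo,'o');A[A<.25]=0
for zu in(.0715,.0733,.075): r=fitrect(S,bo,A,(418,-222,-10),.04,.026,zu,zu+.008,True);print('foot',zu,r.x.round(2),round(r.fun,2))
bc=(343,368,263,283);B=alpha(S,bc,'c');B[:2]=0
r=fitrect(S,bc,B,(417,-222,-10),.036,.022,.022,.027);print('chip',r.x.round(2),round(r.fun,2))
```

```text
foot 0.0715 [ 416.76 -217.63   -8.5 ] 11.06
foot 0.0733 [ 416.01 -218.61   -7.28] 11.28
foot 0.075 [ 414.93 -219.36   -6.42] 12.12
chip [ 417.67 -221.3   -10.07] 14.35
```

View pics/c7.png

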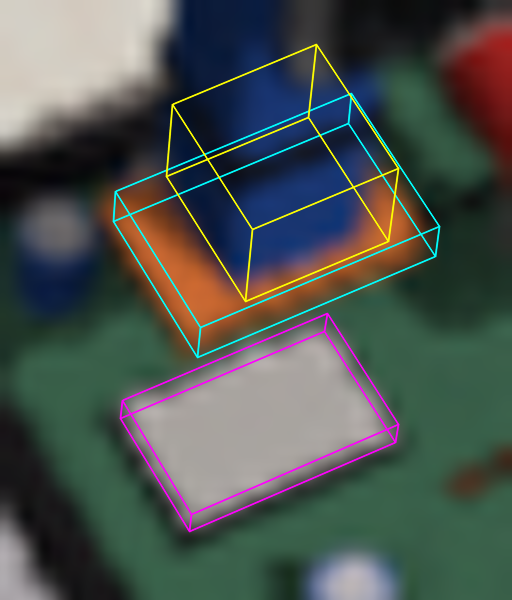

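In the overlay the chip wireframe sits on the chip. The real foot lies about 1 px left of the cyan guess, so it is about 2 mm toward nest -x and 1 to 2 mm toward +y. I'll cross-check with the top camera.

Run:
```python
from fit import *
cs=[read_camera('top') for _ in range(8)];T=cs[0];T['image']=np.mean([c['image'] for c in cs],0).round().astype(np.uint8)
im=T['image'].astype(int)
for v in range(220,233): print(v,' '.join('%4d'%(im[v,u,0]-im[v,u,2]) for u in range(396,413)),'|',' '.join('%3d'%im[v,u].min() for u in range(396,406)))
w=np.radians(-9.7)
for P in((.4175,-.2205),(.416,-.2186)):
    q=proj(T,box(*P,w,.04,.026,.0733,.0813)).round(1);print(P,'-x end: -y bot/top',q[0],q[1],'+y',q[2],q[3],'| +x end',q[5],q[7])
q=proj(T,box(.4175,-.2215,w,.036,.022,.022,.027)).round(1);print('chip top corners',q[1],q[3],q[5],q[7])
```

```text
220   -2   -2   -2   -2   -1   -2   -2   -2   -1   -1   -3    1    0    4    6    5    5 |  30  36  38  35  32  32  29  19  13  12
221   -1   -2   -1    0    1    2    0    0   -2   -1   -1   -2    1    3    5    6    4 |  26  34  34  27  25  23  21  17   8  11
222   -6   -5   -1    2    7   14    8   -2   -2    0   -3    0    1    4    5    5    4 |  29  32  37  35  30  23  15  10   7   9
223  -13  -10   -1    4   12   19    9   -4   -3   -2   -1   -3    3    4    6    6    5 |  39  40  55  68  59  38  21  12   8   7
224  -17  -13   -1    6   13   19    6   -9   -5   -3   -1   -2    1    5    6    7    5 |  46  48  76 102  87  53  28  15   8   7
225  -18  -13    1    8   17   24   19   15   14   11    0   -4   -1    4    6    6    6 |  48  51  88 117  98  55  34  22  20  13
226  -19  -13    1   10   24   46   60   66   62   45   21    2    0    2    4    5    6 |  47  51  86 111  88  45  26  24  22  16
227  -18  -15   -2   10   32   66   92  108  107   87   50   17   -3   -2    3    5    5 |  49  48  71  87  68  36  24  26  28  21
228  -18  -17  -11    2   25   58   88  110  118  10
[... 240 characters left out ...]
 -6    4   13   19   18    8   -4   -5    0    5    5    5 |  56  51  49  51  53  62  67  67  66  62
231   -7  -10   -8   -9  -11  -11  -12  -13  -12  -13  -14  -13   -8   -2    5    6    5 |  51  44  46  49  54  60  55  53  54  53
232   -2   -3   -3   -4   -4   -7   -9  -10  -11  -11  -11  -10   -7    1    5    5    6 |  50  45  44  48  52  55  46  44  47  49
(0.4175, -0.2205) -x end: -y bot/top [407.2 228.9] [407.7 228.9] +y [399.3 227.6] [399.7 227.6] | +x end [409.6 216.6] [401.7 215.3]
(0.416, -0.2186) -x end: -y bot/top [406.7 229.4] [407.1 229.4] +y [398.7 228.1] [399.1 228.1] | +x end [409.1 217.1] [401.1 215.7]
chip top corners [404.3 228.2] [397.8 227.1] [406.  217.5] [399.5 216.4]
```

Run:
```python
from fit import *
T=load('top');S=load('side')
p,e=tri(T,(400.6,228.4),S,(345.75,257.7));print('corner',p.round(4),e)
w=np.radians(-9.7);R=np.array([[np.cos(w),-np.sin(w)],[np.sin(w),np.cos(w)]])
print('centre',p[:2]+R@[.02,-.013])
# side range of foot top: sample well inside orange ledge, several frames
o=[read_camera('side') for _ in range(6)];Z=np.median([c['range_z'] for c in o],0);S['range_z']=Z
for u,v in((348,259),(349,260),(350,262),(351,263),(352,264),(349,261),(350,261)): print((u,v),dep(S,u,v).round(4),S['image'][v,u])
for u,v in((355,272),(356,273),(353,274),(358,271),(352,283),(370,280)): print((u,v),dep(S,u,v).round(4))
```

```text
corner [ 0.3967 -0.2059  0.0851] 0.00156138333878939
centre [ 0.41422865 -0.22213021]
(348, 259) [ 0.3992 -0.2102  0.0826] [131  68  32]
(349, 260) [ 0.3998 -0.2133  0.0817] [128  66  30]
(350, 262) [ 0.398  -0.2194  0.0824] [173  89  41]
(351, 263) [ 0.3982 -0.2229  0.0824] [197 100  46]
(352, 264) [ 0.3985 -0.2263  0.0822] [201 105  51]
(349, 261) [ 0.3982 -0.2154  0.0814] [172  88  40]
(350, 261) [ 0.3997 -0.2172  0.0824] [131  66  31]
(355, 272) [ 0.4143 -0.2226  0.0281]
(356, 273) [ 0.4151 -0.2256  0.0267]
(353, 274) [ 0.4074 -0.2236  0.0268]
(358, 271) [ 0.4226 -0.2241  0.027 ]
(352, 283) [ 0.3919 -0.2395  0.0221]
(370, 280) [ 0.4324 -0.2584  0.0224]
```

The views disagree in y: side gives -219 and top gives -223. Their mean matches the kinematics at -221.1. Both agree that the foot is about 2.2 mm short in x, and depth puts the foot underside at about 74 mm. I'll correct x and descend part of the way.

Run:
```python
from h import *
s=state();print(s['ee_pos'],s['joint_vel'].round(2));go(.4205,-.2217,.119,170.3)
```

```text
[ 0.41819575 -0.22135761  0.14970758] [-0.05 -0.04 -0.04  0.05  0.01  0.04 -0.02]
go [-0.0116  0.0015  0.205 ] twist -0.001 | mm [-1.7  0.2 30.7] deg -0.04
```

>>> {"op": "apply_moves", "data": {
  "increments": [
    [[-0.005,0,0],0,1],
    [[-0.012,0.001,0.02],0,1],
    [[-0.012,0.001,0.06],0,1],
    [[-0.012,0.001,0.1],0,1],
    [[-0.012,0.001,0.14],0,1],
    [[-0.012,0.001,0.18],0,1],
    [[-0.012,0.001,0.2],0,1],
    [[-0.012,0.001,0.205],0,1],
    [[-0.012,0.001,0.205],0,1],
    [[-0.012,0.001,0.205],0,1]
  ]
}}

```text
t: 16.02
ee_pos: [0.4207, -0.2219, 0.1191]
ee_rot: [[-0.985, 0.169, 0.018], [0.169, 0.986, -0.009], [-0.02, -0.006, -1.0]]
contact_force: [0.0, 0.0, -2.2]
width: 0.274
```

Run:
```python
from fit import *
s=[state() for _ in range(3)];print(s[0]['ee_pos'],s[0]['contact_force'],s[0]['width'])
go(.4205,-.2217,.109,170.3)
cs=[read_camera('side') for _ in range(6)];S=cs[0];S['image']=np.mean([c['image'] for c in cs],0).round().astype(np.uint8);S['range_z']=np.median([c['range_z'] for c in cs],0)
x0,x1,y0,y1=340,374,252,288;k=16
im=cv2.resize(S['image'][y0:y1,x0:x1,::-1],None,fx=k,fy=k,interpolation=cv2.INTER_CUBIC)
def wire(P,col):
    q=np.round((proj(S,P)-[x0,y0]+.5)*k).astype(int)
    for i in range(8):
        for j in(i^1,i^2,i^4): cv2.line(im,tuple(q[i].tolist()),tuple(q[j].tolist()),col,1,cv2.LINE_AA)
w=np.radians(-9.7)
wire(box(.4175,-.2217,w,.036,.022,.022,.027),(255,0,255))
wire(box(.4175,-.2217,w,.04,.026,.043,.051),(255,255,0))
cv2.imwrite('pics/c8.png',im)
o=segs(S,(5,130,80),(22,255,255),(342,370,255,285));v,u=np.nonzero(o)
D=np.array([dep(S,a,b) for a,b in zip(u,v)]);print(len(u),np.percentile(D[:,2],[25,50,75,90]).round(4))
for a,b in((349,268),(350,270),(351,271),(352,273)): print(dep(S,a,b).round(4),S['image'][b,a])
bo=(340,374,254,284);A=alpha(S,bo,'o');A[A<.25]=0
for zu in(.0425,.0435): r=fitrect(S,bo,A,(418,-222,-10),.04,.026,zu,zu+.008,True);print('foot',zu,r.x.round(2),round(r.fun,2))
```

```text
[ 0.42067088 -0.2219129   0.11909277] [ 0.00629766  0.01224493 -2.22603991] 0.27393585617147365
go [0.0027 0.0016 0.0672] twist -0.0011 | mm [ 0.4  0.2 10.1] deg -0.05
70 [0.0508 0.0514 0.052  0.0527]
[ 0.3991 -0.2164  0.0519] [193 103  50]
[ 0.3977 -0.2221  0.0517] [191  99  47]
[ 0.3978 -0.2258  0.0521] [201 104  50]
[ 0.3962 -0.2316  0.0525] [165  93  50]
foot 0.0425 [ 418.3  -219.04   -8.29] 12.0
foot 0.0435 [ 417.69 -219.77   -8.74] 12.05
```

View pics/c8.png

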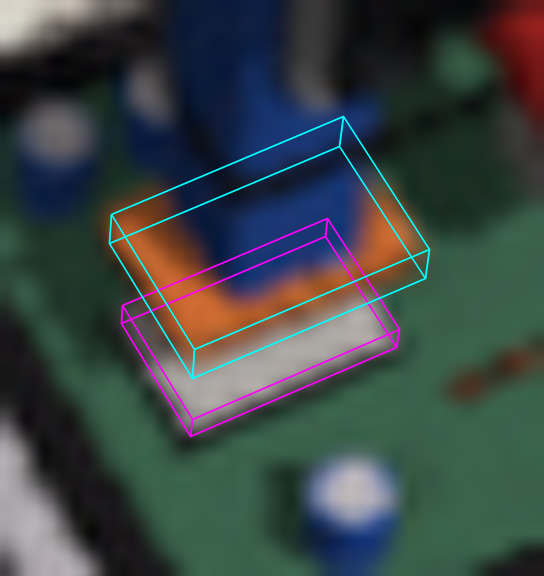

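Run:
```python
from fit import *
S=load('side')
w=np.radians(-9.7)
for P in((.4175,-.2217),(.4175,-.2197)):
    q=(proj(S,box(*P,w,.024,.024,.0515,.09))-[340,252]+.5)*16;print(P,'body -x-y',q[0].round(),'+x-y',q[4].round(),'-x+y',q[2].round())
c=read_camera('side');im=c['image'].astype(int)
for v in range(262,278): print(v,' '.join('%4d,%3d'%(im[v,u,0]-im[v,u,2],im[v,u,0]) for u in range(346,368,2)))
cs=[read_camera('top') for _ in range(8)];T=cs[0];im=np.mean([c['image'] for c in cs],0)
for v in range(222,233): print(v,' '.join('%4d'%(im[v,u,0]-im[v,u,2]) for u in range(396,411)),'|',' '.join('%3d'%im[v,u].min() for u in range(396,406)))
q=proj(T,box(.4175,-.2217,w,.04,.026,.0435,.0515)).round(1);print('-x end: -y bot/top',q[0],q[1],'+y',q[2],q[3],'| +x end',q[5],q[7])
```

```text
(0.4175, -0.2217) body -x-y [239. 322.] +x-y [379. 261.] -x+y [161. 197.]
(0.4175, -0.2197) body -x-y [230. 312.] +x-y [371. 252.] -x+y [153. 188.]
262  -16, 21  -25, 26  -44, 16  -40,  9  -44, 13  -74, 23  -35, 25  -37, 18  -42, 35  -10, 33   -8, 27
263  -15, 22    4, 41  -24, 30  -43, 17  -11, 16  -26, 25  -36, 21  -76, 28  -38, 61    7, 58   -6, 32
264    1, 44   46, 82   12, 59  -49, 10  -24, 14  -56, 17  -73, 30  -96, 17   -4, 87   62,108   -6, 25
265   29, 61   99,133   44, 82  -45, 15  -47, 19  -86, 29  -87, 28  -87, 29   14,106  108,154   -9, 29
266   38, 69  134,175   63,101  -30, 27  -62, 21  -90, 23  -86, 28  -85, 28   16,106  138,190    5, 62
267   21, 54  141,192  101,131    6, 56  -68, 15  -88, 26  -85, 28  -92, 33   45,128  142,189   27, 88
268    1, 39  108,143  132,177   43, 83  -71, 16  -93, 22  -59, 49  -24, 99  103,159  107,143   12, 67
269  -10, 29   52, 77  151,202   96,137  -67, 17  -56, 53   47,135  118,158  107,144   57,102   -2, 64
270   -8, 30   19, 61  145,190  152,203   31,106   43,124  141,185   92,143   42,138  -13, 54  -16, 52
271   -6, 26   12, 78  12
[... 1441 characters left out ...]
  50   63   73   80   76   59   29    4    2    5    6    6 |  31  33  36  41  49  50  46  42  33  23
229  -13  -13   -2   10   15   20   25   27   22    7   -1    2    6    6    7 |  44  39  43  49  59  63  60  58  53  43
230  -11  -12  -12  -11  -13  -13  -12   -9   -7  -10   -5    2    5    5    6 |  55  48  44  46  52  58  56  57  56  47
231   -7   -8   -9   -8  -11  -13  -15  -15  -14  -12   -5    3    7    6    7 |  50  43  42  48  54  58  52  49  51  47
232   -1   -2   -3   -4   -5   -6   -8   -9   -9   -6    0    5    6    5    6 |  50  45  44  48  51  54  47  44  48  49
-x end: -y bot/top [405.8 228.9] [406.3 228.9] +y [398.1 227.6] [398.5 227.6] | +x end [408.2 216.8] [400.4 215.5]
```

Run:
```python
from fit import *
cs=[read_camera('side') for _ in range(8)];S=cs[0];S['range_z']=np.mean([c['range_z'] for c in cs],0)
w=np.radians(-9.7);R=np.array([[np.cos(w),-np.sin(w)],[np.sin(w),np.cos(w)]])
ch=np.array([.4175,-.2217])
def nest(u,v): p=dep(S,u,v);return np.r_[R.T@(p[:2]-ch)*1000,p[2]*1000].round(1)
print('rows: u v  nest(x,y) rel chip, z')
for v in range(256,269,2): print(v,[(u,nest(u,v).tolist()) for u in (351,353,356,358,360,362)])
print('chip',[nest(u,v).tolist() for u,v in((356,275),(354,276),(360,273))])
```

```text
rows: u v  nest(x,y) rel chip, z
256 [(351, [-15.0, 4.2, 97.2]), (353, [-15.1, -4.3, 108.6]), (356, [-11.5, -11.1, 115.4]), (358, [-9.7, -16.4, 121.3]), (360, [-44.5, -73.7, 220.4]), (362, [-4.4, -24.2, 128.4])]
258 [(351, [-14.6, 4.1, 88.9]), (353, [-15.2, -5.3, 101.9]), (356, [-10.7, -10.8, 106.4]), (358, [-9.5, -16.9, 113.9]), (360, [-3.7, -16.5, 109.6]), (362, [-2.5, -22.6, 117.1])]
260 [(351, [-15.4, 2.0, 84.0]), (353, [-15.0, -5.7, 94.2]), (356, [-48.2, -66.8, 199.3]), (358, [-4.5, -10.7, 94.1]), (360, [0.6, -11.3, 91.5]), (362, [6.5, -10.9, 87.1])]
262 [(351, [-14.7, 2.3, 74.7]), (353, [-15.3, -7.0, 87.9]), (356, [-9.3, -10.5, 88.7]), (358, [-4.4, -11.4, 86.7]), (360, [1.5, -11.0, 82.3]), (362, [7.5, -10.5, 77.5])]
264 [(351, [-15.1, 1.0, 68.1]), (353, [-15.4, -7.9, 80.8]), (356, [-9.5, -11.5, 81.8]), (358, [-3.7, -11.3, 77.6]), (360, [1.8, -11.4, 74.1]), (362, [14.6, -1.6, 51.9])]
266 [(351, [-14.7, 0.8, 59.5]), (353, [-15.0, -8.3, 72.5]), (356, [-8.9, -11.6, 73.0]), (358, [-3.2, -11.4, 68.9]), (360, [2.4, -11.5, 65.3]), (362, [12.0, -6.3, 51.5])]
268 [(351, [-14.3, 0.6, 50.8]), (353, [-14.8, -8.7, 64.4]), (356, [-8.3, -11.5, 64.0]), (358, [-2.7, -11.8, 60.5]), (360, [3.0, -11.7, 56.4]), (362, [9.1, -11.2, 51.7])]
chip [[-5.0, -9.9, 28.3], [-10.2, -9.5, 26.8], [6.6, -9.2, 28.1]]
```

Range points on the body faces give offsets of about -2.5 mm in x and +0.4 mm in y. The silhouettes give about 0 in x and +1 to +2 in y. I'll apply a compromise correction of +1 mm in x and -0.8 mm in y, and do the final descent of 10.2 mm.

>>> {"op": "apply_moves", "data": {
  "increments": [
    [[-0.004,-0.003,0],0,1],
    [[-0.007,-0.005,0.01],0,1],
    [[-0.007,-0.005,0.025],0,1],
    [[-0.007,-0.005,0.04],0,1],
    [[-0.007,-0.005,0.055],0,1],
    [[-0.007,-0.005,0.063],0,1],
    [[-0.007,-0.005,0.067],0,1],
    [[-0.007,-0.005,0.067],0,1],
    [[-0.007,-0.005,0.067],0,1],
    [[-0.007,-0.005,0.067],0,1],
    [[-0.007,-0.005,0.067],0,1]
  ]
}}

```text
t: 18.08
ee_pos: [0.4217, -0.2228, 0.1091]
ee_rot: [[-0.985, 0.169, 0.018], [0.169, 0.986, -0.009], [-0.02, -0.006, -1.0]]
contact_force: [0.6, 0.8, -1.7]
width: 0.271
```

Run:
```python
from fit import *
s=state();print(s['ee_pos'],s['contact_force'],s['width'],toolyaw(s),s['joint_vel'].round(2))
cs=[read_camera('side') for _ in range(8)];S=cs[0];S['range_z']=np.mean([c['range_z'] for c in cs],0);S['image']=np.mean([c['image'] for c in cs],0).round().astype(np.uint8)
cs=[read_camera('top') for _ in range(6)];T=cs[0];T['image']=np.mean([c['image'] for c in cs],0).round().astype(np.uint8)
w=np.radians(-9.7);R=np.array([[np.cos(w),-np.sin(w)],[np.sin(w),np.cos(w)]])
ch=np.array([.4175,-.2217])
def nest(u,v): p=dep(S,u,v);return np.r_[R.T@(p[:2]-ch)*1000,p[2]*1000].round(1)
for v in range(264,273,2): print(v,[(u,nest(u,v).tolist()) for u in (351,353,356,358,360)])
D=np.array([dep(S,a,b) for b,a in np.argwhere(segs(S,(5,130,100),(22,255,255),(344,370,260,290)))]);print('foot z',np.percentile(D[:,2],[50,75,90]).round(4))
x0,x1,y0,y1=338,374,254,290;k=15
def ov(c,x0,x1,y0,y1,k):
    im=cv2.resize(c['image'][y0:y1,x0:x1,::-1],None,fx=k,fy=k,interpolation=cv2.INTER_CUBIC)
    P=box(*ch,w,.04,.026,.033,.041);q=np.round((proj(c,P)-[x0,y0]+.5)*k).astype(int)
    for i in range(8):
        for j in(i^1,i^2,i^4): cv2.line(im,tuple(q[i].tolist()),tuple(q[j].tolist()),(255,255,0),1,cv2.LINE_AA)
    return im
sheet([(ov(S,338,374,254,290,14),0,0),(ov(T,385,417,200,240,9),510,0)],'pics/c9.png')
```

```text
[ 0.42172256 -0.22284136  0.10907696] [ 0.64661418  0.79527857 -1.65271593] 0.2709574180096574 170.25589838120263 [-0.07 -0.02 -0.04 -0.08  0.04 -0.08  0.02]
264 [(351, [-13.8, 3.0, 64.5]), (353, [-13.8, -5.6, 76.5]), (356, [-9.3, -11.4, 81.5]), (358, [-4.0, -11.7, 78.4]), (360, [1.3, -12.2, 75.5])]
266 [(351, [-13.3, 2.9, 55.7]), (353, [-13.8, -6.4, 69.0]), (356, [-9.4, -12.4, 74.5]), (358, [-3.7, -12.2, 70.5]), (360, [2.0, -12.2, 66.5])]
268 [(351, [-13.2, 2.2, 47.8]), (353, [-13.5, -6.8, 60.7]), (356, [-8.6, -12.1, 65.0]), (358, [-2.8, -11.9, 60.7]), (360, [2.8, -12.0, 57.0])]
270 [(351, [-13.5, 1.0, 40.8]), (353, [-51.7, -64.8, 161.6]), (356, [-8.0, -12.1, 55.8]), (358, [-2.3, -12.1, 51.9]), (360, [-36.6, -68.3, 156.3])]
272 [(351, [-16.4, -4.2, 41.5]), (353, [-13.9, -9.1, 46.8]), (356, [-7.3, -12.0, 46.4]), (358, [-1.0, -11.2, 40.9]), (360, [3.8, -12.6, 39.5])]
foot z [0.0415 0.0418 0.0424]
```

View pics/c9.png

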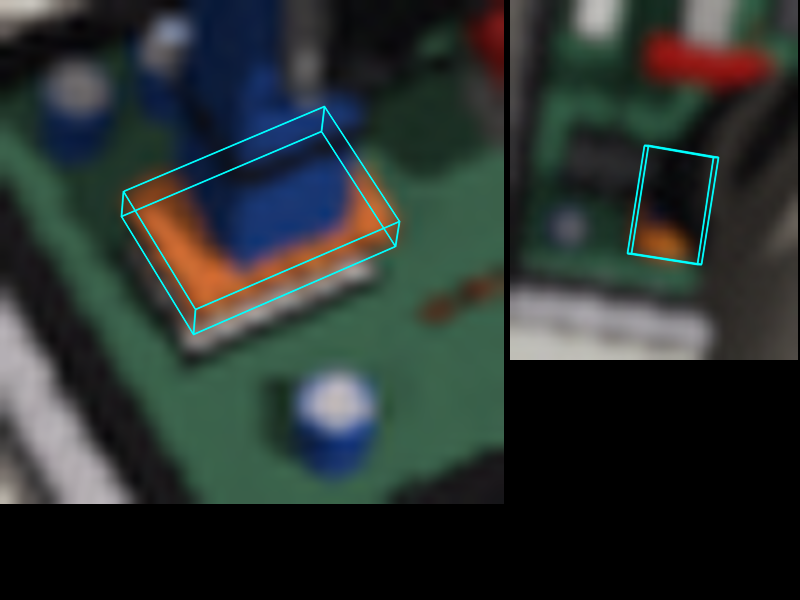

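The side crop shows the foot parallel to the chip and filling the predicted centred outline, corners at (205,320) and (400,220). The top crop shows the foot end inside the outline and the red bar still down. Everything is still, so I'll hand it in.

```bash
python3 -c "
from plant import *
print(close_job()); s=state(); print(s['t'],s['ee_pos'],s['width'],s['contact_force'])"
```

```text
the job is handed in; nothing more can be done
None
the job is handed in; nothing more can be done
```

I pushed the clamp bar over so that its pad lies on the board. Then I gripped the blue probe at its upper body, carried it about 130 mm above the table over the filter unit, and held it still over the silver chip. I handed the job in about 19 s into the 61 s limit.

**Height:** The foot's underside is about 33 mm above the table, which is 5.7 to 6.7 mm above the chip. The lower figure comes from the arm's kinematics, the higher from camera depth.

**Alignment and grip:** The tool is turned to the nest's direction within 0.1°, based on a nest angle measured from the pictures. The grip opening was steady at 0.27, and wrist force was under 2 N, so nothing was touching the probe.

**Clamp:** It was still down in the last picture.

**Where checks disagreed or were not made:**
- **Centring along the chip:** Range readings put the probe about 1.4 mm short, while the outlines put it at or slightly past centre. I split the difference, so expect an error of 1 to 1.5 mm.
- **Centring across the chip:** An earlier pair of camera views differed by about 4 mm here. The final range readings put it within about 0.3 mm of centre.
- **Uprightness:** The tool leans about 1.1°, which the interface cannot correct, so the probe may lean by about that much.
- **Other items:** I made no separate final check that the rest of the bench was undisturbed. I saw no contact with it during the moves.

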